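# Load the tea caddies into the sloped dispenser lane

## Robot

A 6-joint arm with a two-finger parallel gripper is mounted at the origin on the work surface. World frame = base frame: x ahead of the robot, y to its left, z up, the work surface at z = 0. Lengths are in m, angles in rad, forces in N, time in s.
With the tool pointing down it reaches from about 0.35 to 0.725 m from the base axis. Payload 6 kg.
Tool frame: the origin (TCP) lies midway between the tips of the shut fingers; the grasp point (between the pads) lies 19 mm behind it; z points along the fingers, y is the line along which they close (so a half turn about z gives the same grasp; the last joint's range is limited). The gripper opens to 85 mm and grips with 20 to 120 N. Pads are 22 mm wide; open, the fingers measure 114 mm over their backs; the gripper's body (76 mm by 85 mm) begins 54 mm behind the grasp point. The pads swing forward as they close: fully open they stand 13 mm farther back than shut.
Start: joints at [1.546, 0.04, 0.085, 0, -1.615, -0.334], TCP at [0.211, 0.562, 0.204] pointing down, gripper open.
Joint ranges: [-2.56, 2.56], [-1.29, 2.01], [-1.08, 1.49], [-3.29, 1.98], [-2.81, -0.18], [-2.99, 2.99]. Speed limits (rad/s): [2.57, 2.57, 3.01, 3.14, 3.14, 3.14].

## Interface

Orientations are given as a unit quaternion [w, x, y, z].
In Python, from station import readout, vision, env gives the robot as it stands.
- The arm moves only by the shell command python3 -m creep 'ROWS' [FORCE]. ROWS is text: rows parted by semicolons, each of 7 numbers parted by spaces: the shift along the tool's x, y, z in mm, then the turn, a rotation vector about the tool's x, y, z in degrees, then the opening, from 0 (shut) to 1 (fully open). A call has exactly 5 rows; each row is the pose to reach, as a shift and turn from the pose commanded when the call began, along the tool's axes at that moment; what a row does not reach only later rows make up. A row lasts 1/10 s, in which the tool goes at most 50 mm and 8.59 degrees, less where a joint would pass 70% of its speed; a pose out of reach is approached as far as the arm can. A call with a gripper value outside its range is refused whole. The fingers move at their own pace and stop on an object; FORCE is the grip in N (left out, the last holds). Time passes only in rows, so rows that repeat a pose let the fingers close, or fill a call up. It gives the time, the measured TCP pose, the force, the opening and the grip force at its end, in the units of the state.
- readout.state(): the state, without advancing time (a new reading comes with each control period).
- vision.snapshot(name): name is "scene" or "top" or "wrist"; returns (picture, depth): 480x640x3 uint8, blue, green, red; 480x640 float32, m along the optical axis (not along the pixel's ray), 0 where there is no reading.
- vision.calibration(name): a dict with "intrinsics" (3x3 intrinsics, pixels), "k1" (the pictures are not rectified: a ray, as slopes to the right and down, at radius r is drawn at 1 + k1 r^2 times it, then the intrinsics apply), "eye" and "orientation" of the camera in the world; the wrist camera has in their place "tool_from_camera" (4x4, takes a point from camera to tool coordinates, whose origin is the TCP and whose axes are the flange's). Camera axes: x right, y down, z forward; pixel columns grow to the right and rows downward; lengths in m; the calibration is good to about 2 mm. A picture is of the moment at which its call begins: read the wrist's pose just before it. calibration takes no time and is no camera call.
- env.hand_in(): hands the job in; it is judged then, once.
The state is a dict: "t": time; "joint_pos": joint angles; "qd": joint speeds; "tau": joint torques, N m; "eef_pos": TCP position; "orientation": TCP orientation; "force": force on the tool from outside, world axes, zero at the start; "torque": the same for the moment, N m; "grip_width": finger opening in m; "finger_force": force on a finger pad.
Only numpy, scipy, OpenCV 4.12 (cv2) and the standard library are available. Lean on these libraries where they do the work, as an engineer would, in place of code of your own. Each camera call takes 0.05 s, during which the arm holds its last target. There are 200 camera calls.

## Task

Move the four caddies one by one from the wooden rack into the sloped dispenser lane, in the same left-to-right order as they stand in the rack now (left as seen from the robot): the leftmost must end up against the stop at the lane's low end, the others closed up behind it in their order. All must finally stand upright on their bases on the lane's floor, between its side guides, let go; on the way tip none over, and leave the mug and the bowl alone.

Things in the scene. Friction and masses are not known exactly. Their poses are not given: they have to be found in the camera images.
- square_tin_mid (a point): square metal tea tin with a bright lid, 56 x 56 mm, 84 mm tall, about 180 g. Origin at its centre, half-way up; z up, x and y square to its sides.  Stands on its own dark rubber coaster in the rack at the start, its y axis within 0.2 rad of the row.
- round_tin_mid (a point): round white tin with a bright steel lid, 56 mm across, 72 mm tall, about 150 g. Origin on its axis, half-way up; z up. Stands on its own dark rubber coaster in the rack at the start, its turn does not matter.
- hex_jar_mid (a point): six-sided white ceramic jar with a round wooden lid, 50 mm across the flats, 58 mm across the corners, 78 mm tall, about 240 g. The lid, the top 16 mm, may be gripped like the rest. Origin at its centre, half-way up; z up; x is square to two of its flats, y points to a corner. Stands on its own dark rubber coaster in the rack at the start, its y axis within 0.2 rad of the row.
- carton_mid (a point): small cardboard carton with a pale paper band, 44 mm (its x) by 56 mm (its y), 64 mm tall, about 120 g. Origin at its centre, half-way up; z up, x and y square to its sides.  Stands on its own dark rubber coaster in the rack at the start, its y axis within 0.2 rad of the row.
- square_tin_coaster: square dark rubber coaster of the square tin, 74 x 74 mm, 6 mm thick. Fixed on the rack. Origin at the centre of its underside; its x and y axes are those of the rack.
- round_tin_coaster: round dark rubber coaster of the round tin, 76 mm across, 6 mm thick. Fixed on the rack. Origin at the centre of its underside; its x and y axes are those of the rack.
- hex_jar_coaster: six-sided dark rubber coaster of the jar, 70 mm across the flats, 6 mm thick. Fixed on the rack. Origin at the centre of its underside; its x and y axes are those of the rack.
- carton_coaster: oblong dark rubber coaster of the carton, 56 x 78 mm, 6 mm thick. Fixed on the rack. Origin at the centre of its underside; its x and y axes are those of the rack.
- rack: low wooden rack, fixed: board 104 mm deep, 360 mm long, top 30 mm above the counter, end cheeks 46 mm high. Four places in a row, at y = 127.5, 42.5, -42.5, -127.5 mm, each with a coaster; which is where changes. Origin on the counter under its centre; z up, y along the row to the left seen from the robot, x away from it (within 0.1 rad). It may be nearer or farther than the lane.
- lane_stop (a point): dispenser lane, fixed: white channel with slippery roller floor 320 mm long, 72 wide inside, guides 18 high, falling 9 degrees to a stop 54 high at its left end; what is set on it upright slides down by itself. Origin: middle of the foot of the stop's inner face, on the floor, 26 mm above the counter. y downhill along the floor (floor from y=0 to -320 mm), z square to the floor, x across.
- mug: white mug standing by, 80 mm across, 92 mm tall, to be left alone. Origin at the centre of its foot.
- bowl: blue bowl standing by, 110 mm across, 50 mm tall, to be left alone. Origin at the centre of its foot.

How it is judged:
At the end, for the whole second after the job is handed in: All four caddies at rest in the lane, let go, square on its floor (0.12 rad, 8 mm), within 20 mm of its middle, in the order of their coasters, leftmost at the stop: centres 28, 84, 140 and 196 mm up the lane from the stop, each within 15 mm (((y of square_tin_coaster in the frame of rack between 0.0975 and 0.1575 m and y of square_tin_mid in the frame of lane_stop between -0.043 and -0.013 m) or (y of square_tin_coaster in the frame of rack between 0.0125 and 0.0725 m and y of square_tin_mid in the frame of lane_stop between -0.099 and -0.069 m) or (y of square_tin_coaster in the frame of rack between -0.0725 and -0.0125 m and y of square_tin_mid in the frame of lane_stop between -0.155 and -0.125 m) or (y of square_tin_coaster in the frame of rack between -0.1575 and -0.0975 m and y of square_tin_mid in the frame of lane_stop between -0.211 and -0.181 m)) and x of square_tin_mid in the frame of lane_stop between -0.02 and 0.02 m and z of square_tin_mid in the frame of lane_stop between 0.034 and 0.05 m and angle between the z axis of each of square_tin_mid, round_tin_mid, hex_jar_mid, carton_mid and the z axis of lane_stop, either way round below 0.12 rad and linear speed of each of square_tin, round_tin, hex_jar, carton below 0.02 m/s and angular speed of each of square_tin, round_tin, hex_jar, carton below 0.2 rad/s and ((y of round_tin_coaster in the frame of rack between 0.0975 and 0.1575 m and y of round_tin_mid in the frame of lane_stop between -0.043 and -0.013 m) or (y of round_tin_coaster in the frame of rack between 0.0125 and 0.0725 m and y of round_tin_mid in the frame of lane_stop between -0.099 and -0.069 m) or (y of round_tin_coaster in the frame of rack between -0.0725 and -0.0125 m and y of round_tin_mid in the frame of lane_stop between -0.155 and -0.125 m) or (y of round_tin_coaster in the frame of rack between -0.1575 and -0.0975 m and y of round_tin_mid in the frame of lane_stop between -0.211 and -0.181 m)) and x of round_tin_mid in the frame of lane_stop between -0.02 and 0.02 m and z of round_tin_mid in the frame of lane_stop between 0.028 and 0.044 m and ((y of hex_jar_coaster in the frame of rack between 0.0975 and 0.1575 m and y of hex_jar_mid in the frame of lane_stop between -0.043 and -0.013 m) or (y of hex_jar_coaster in the frame of rack between 0.0125 and 0.0725 m and y of hex_jar_mid in the frame of lane_stop between -0.099 and -0.069 m) or (y of hex_jar_coaster in the frame of rack between -0.0725 and -0.0125 m and y of hex_jar_mid in the frame of lane_stop between -0.155 and -0.125 m) or (y of hex_jar_coaster in the frame of rack between -0.1575 and -0.0975 m and y of hex_jar_mid in the frame of lane_stop between -0.211 and -0.181 m)) and x of hex_jar_mid in the frame of lane_stop between -0.02 and 0.02 m and z of hex_jar_mid in the frame of lane_stop between 0.031 and 0.047 m and ((y of carton_coaster in the frame of rack between 0.0975 and 0.1575 m and y of carton_mid in the frame of lane_stop between -0.043 and -0.013 m) or (y of carton_coaster in the frame of rack between 0.0125 and 0.0725 m and y of carton_mid in the frame of lane_stop between -0.099 and -0.069 m) or (y of carton_coaster in the frame of rack between -0.0725 and -0.0125 m and y of carton_mid in the frame of lane_stop between -0.155 and -0.125 m) or (y of carton_coaster in the frame of rack between -0.1575 and -0.0975 m and y of carton_mid in the frame of lane_stop between -0.211 and -0.181 m)) and x of carton_mid in the frame of lane_stop between -0.02 and 0.02 m and z of carton_mid in the frame of lane_stop between 0.024 and 0.04 m); the robot touches nothing.
It fails at once if a caddy is tipped over (angle between any of square_tin_mid, round_tin_mid, hex_jar_mid, carton_mid's own z axis and vertical above 1 rad).
It fails at once if the mug is knocked away (distance of mug from where it was at the start of the episode above 0.03 m).
It fails at once if the bowl is knocked away (distance of bowl from where it was at the start of the episode above 0.03 m).
It also fails if it takes over 91 s, if anything falls off the work surface, if the arm or the gripper's body presses on something with over 40 N, if the wrist force passes 120 N, or if a joint passes its speed limit or range.

## Working session

There is one attempt and no reset: what is moved stays moved. The work goes in short steps, Python scripts to look and compute and a shell command to move; the robot and the scene stay as the last step left them, time stands still between calls to the robot, and variables do not carry over. Pictures are saved under pics/ and viewed, at most 14 in all, crops included, and the job is handed in when it is done.

```bash
mkdir -p pics; ls; python3 - <<'E'
from station import readout, vision
import cv2,numpy as np
print(readout.state())
for n in("top","scene"):
    p,d=vision.snapshot(n); cv2.imwrite(f"pics/{n}0.png",p); np.save(f"pics/{n}0.npy",d); print(vision.calibration(n))
print(vision.calibration("wrist"))
E
```

```text
pics
{'t': 0.0, 'joint_pos': array([ 1.54569941e+00,  4.08275419e-02,  8.38200395e-02, -5.04916176e-04,
       -1.61547379e+00, -3.33711802e-01]), 'qd': array([ 0.00179258,  0.00047574, -0.00043791, -0.0013714 ,  0.00071704,
       -0.00013044]), 'tau': array([ 1.10946810e-03, -3.68198955e+01,  3.47415233e+01,  6.93200022e+00,
       -5.28095567e-03, -3.41003572e-07]), 'eef_pos': array([0.21046754, 0.56148209, 0.20296697]), 'orientation': array([ 8.71235005e-04,  9.83951749e-01, -1.78432569e-01, -1.19733048e-04]), 'force': array([-0.30465141, -0.70280314, -0.63503177]), 'torque': array([-0.00036711,  0.02166653, -0.03590382]), 'finger_force': 0.0, 'grip_width': 0.08543915855618427}
{'intrinsics': array([[470.05484182,   0.        , 320.23881868],
       [  0.        , 470.05484182, 242.10825504],
       [  0.        ,   0.        ,   1.        ]]), 'k1': -0.0968786438141699, 'eye': array([0.3055917 , 0.01668441, 1.04393861]), 'orientation': array([ 0.08267039, -0.65899172,  0.74218901, -0.08972731])}
{'intrinsics': array([[481.25797842,   0.        , 320.77796257],
       [  0.        , 481.25797842, 238.01560378],
       [  0.        ,   0.        ,   1.        ]]), 'k1': 0.007328485674477144, 'eye': array([1.02326996, 0.39363023, 0.99642267]), 'orientation': array([-0.1233446 ,  0.39515644,  0.8696872 , -0.26885251])}
{'intrinsics': array([[391.15627956,   0.        , 315.66396011],
       [  0.        , 391.15627956, 241.03055874],
       [  0.        ,   0.        ,   1.        ]]), 'k1': -0.0764665615594613, 'tool_from_camera': array([[ 7.32664947e-04, -9.62818527e-01, -2.70148009e-01,
         6.79906714e-02],
       [ 9.99997875e-01,  1.84832118e-04,  2.05333219e-03,
         3.10116253e-04],
       [-1.92705424e-03, -2.70148940e-01,  9.62816616e-01,
        -1.68895959e-01],
       [ 0.00000000e+00,  0.00000000e+00,  0.00000000e+00,
         1.00000000e+00]])}
```

View pics/top0.png

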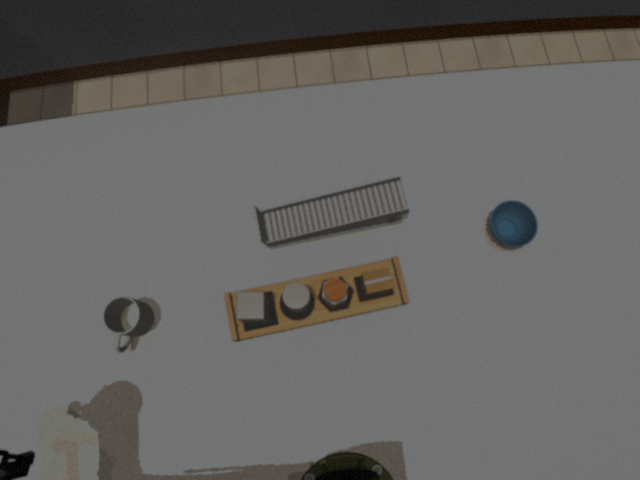

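View pics/scene0.png

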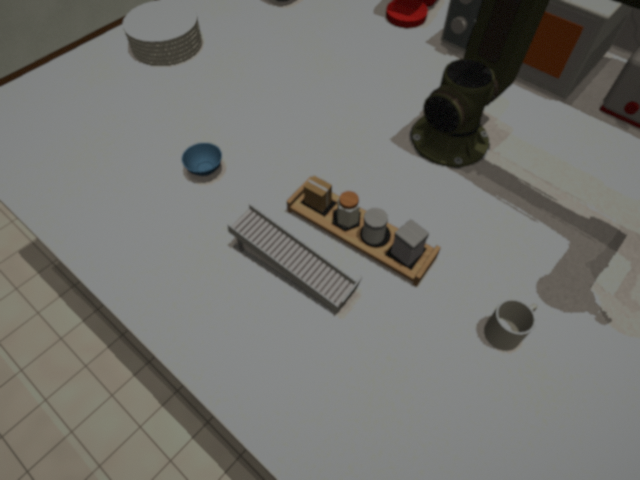

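The top view shows the rack from (230,315) to (405,280). From left to right it holds the square tin (252,305), round tin (297,296), hex jar (336,291) and carton (377,283). The lane is farther away, with its stop at the left end (263,227). The mug is at (123,317) and the bowl at (512,225), both clear. The scene view confirms this order.

```bash
cat > h.py <<'E'
import numpy as np, cv2
from scipy.spatial.transform import Rotation as R
from station import readout, vision
def quat(q): return R.from_quat(np.roll(q,-1))
def cloud(name,d,st=None):
    c=vision.calibration(name); K=c["intrinsics"]
    v,u=np.mgrid[:480,:640]; pix=np.stack([u,v],-1).reshape(-1,1,2).astype(float)
    n=cv2.undistortPoints(pix,K,np.array([c["k1"],0,0,0])).reshape(480,640,2)
    P=np.dstack([n*d[...,None],d])
    if name=="wrist":
        T=c["tool_from_camera"]; P=P@T[:3,:3].T+T[:3,3]
        return P@quat(st["orientation"]).as_matrix().T+st["eef_pos"]
    return P@quat(c["orientation"]).as_matrix().T+c["eye"]
def tgt(p,Rm,st=None):
    "shift mm and turn deg from the present pose to TCP p, rotation Rm"
    st=st or readout.state(); q=quat(st["orientation"])
    return np.round(q.inv().apply(np.array(p)-st["eef_pos"])*1e3,1), np.round(np.degrees((q.inv()*R.from_matrix(Rm)).as_rotvec()),2)
E
python3 - <<'E'
from h import *
for n in("top","scene"):
    p=cv2.imread(f"pics/{n}0.png"); d=np.load(f"pics/{n}0.npy"); W=cloud(n,d); hsv=cv2.cvtColor(p,cv2.COLOR_BGR2HSV)
    ok=d>0
    tab=ok&(abs(W[...,2])<.02)&(W[...,0]>.35)&(W[...,0]<.8)&(abs(W[...,1])<.4); print(n,"table z",np.median(W[tab][:,2]))
    reg=ok&(W[...,0]>.25)&(W[...,0]<.8)&(abs(W[...,1])<.3)
    wood=reg&(W[...,2]>.02)&(W[...,2]<.055)&(hsv[...,0]<22)&(hsv[...,1]>90)
    wood=cv2.morphologyEx(wood.astype(np.uint8),cv2.MORPH_OPEN,np.ones((3,3)))>0
    r=cv2.minAreaRect(W[wood][:,:2].astype(np.float32)); print("rack",wood.sum(),r)
    hi=reg&(W[...,2]>.075)
    nn,l,s,c=cv2.connectedComponentsWithStats(hi.astype(np.uint8))
    for i in range(1,nn):
        if s[i,4]<60: continue
        X=W[l==i]; zt=np.percentile(X[:,2],95); T=X[X[:,2]>zt-.006]
        print(c[i].round(),s[i,4],"ztop",zt.round(4),"mid",((T.max(0)+T.min(0))/2).round(4)[:2],cv2.minAreaRect(T[:,:2].astype(np.float32)))
E
```

```text
top table z 0.0005212997761271376
rack 3762 ((0.43366557359695435, 0.015063822269439697), (0.102045938372612, 0.38026168942451477), 5.6318559646606445)
[380. 182.] 153 ztop 0.0925 mid [ 0.6664 -0.1737] ((0.666258692741394, -0.17368315160274506), (0.0035735026467591524, 0.04282849282026291), 5.542275428771973)
[387. 214.] 142 ztop 0.092 mid [ 0.5912 -0.1744] ((0.5906535983085632, -0.17449723184108734), (0.004235945641994476, 0.05407099798321724), 5.7833356857299805)
[257. 223.] 77 ztop 0.0817 mid [0.6037 0.1216] ((0.6036171913146973, 0.12197697162628174), (0.0773756355047226, 0.0047752102836966515), 5.006911277770996)
[377. 281.] 630 ztop 0.1032 mid [ 0.4469 -0.1136] ((0.4473090171813965, -0.11352992057800293), (0.04274443909525871, 0.056995343416929245), 6.039912700653076)
[335. 291.] 551 ztop 0.1167 mid [ 0.4365 -0.0243] ((0.43675440549850464, -0.02435537986457348), (0.043932244181632996, 0.04620269685983658), 83.0294418334961)
[296. 296.] 602 ztop 0.1108 mid [0.4358 0.0542] ((0.4357855021953583, 0.05427542328834534), (0.05216670408844948, 0.05231098458170891), 83.95659637451172)
[2
[... 546 characters left out ...]
5487985610962), (0.04813718423247337, 0.044928982853889465), 39.89890670776367)
[251. 225.] 325 ztop 0.093 mid [ 0.6312 -0.1697] ((0.6306237578392029, -0.17154641449451447), (0.07882741093635559, 0.06425239145755768), 5.81969690322876)
[375. 221.] 543 ztop 0.1113 mid [0.4376 0.0517] ((0.4373582601547241, 0.05241333693265915), (0.05648475140333176, 0.05321097373962402), 37.60647201538086)
[410. 238.] 836 ztop 0.1228 mid [0.427  0.1438] ((0.4266590476036072, 0.14337626099586487), (0.056272439658641815, 0.0575324147939682), 84.47026824951172)
[351. 289.] 66 ztop 0.0821 mid [0.6048 0.1195] ((0.6048003435134888, 0.11901498585939407), (0.07858274132013321, 0.004133838694542646), 5.149438858032227)
```

```bash
python3 - <<'E'
from h import *
for n in("top","scene"):
    d=np.load(f"pics/{n}0.npy"); W=cloud(n,d).reshape(-1,3); W=W[d.ravel()>0]
    yaw=np.radians(5.2); a=np.array([-np.sin(yaw),np.cos(yaw),0]); x=np.array([np.cos(yaw),np.sin(yaw),0]); c=np.array([.616,-.026,0])
    L=np.c_[(W-c)@x,(W-c)@a,W[:,2]]
    m=(abs(L[:,0])<.028)&(abs(L[:,1])<.12)&(L[:,2]>.015)
    F=L[m]; co=np.linalg.lstsq(np.c_[F[:,:2],np.ones(len(F))],F[:,2],rcond=None)[0]
    res=F[:,2]-np.c_[F[:,:2],np.ones(len(F))]@co; print(n,len(F),"slopes deg",np.degrees(np.arctan(co[:2])),"z0",co[2],"res",np.percentile(res,[5,50,95]))
    h=L[:,2]-(L[:,:2]@co[:2]+co[2])
    g=(abs(L[:,1])<.13)&(h>.011)&(h<.022)&(abs(L[:,0])<.05)
    for s in(-1,1):
        G=L[g&(s*L[:,0]>0)]; f=np.polyfit(G[:,1],G[:,0],1); print(" guide",s,len(G),f,np.percentile(G[:,0]-np.polyval(f,G[:,1]),[5,95]))
    S=L[(h>.03)&(abs(L[:,0])<.05)&(L[:,1]>.08)&(L[:,1]<.2)]; print(" stop",len(S),np.percentile(S[:,1],[2,50,98]),S[:,0].min(),S[:,0].max(),S[:,2].max())
    E=L[(abs(L[:,0])<.04)&(abs(h)<.006)&(abs(L[:,1])<.25)]; print(" floor extent",E[:,1].min(),E[:,1].max())
E
```

```text
top 2606 slopes deg [-0.26280736 -8.93341788] z0 0.04585585729288706 res [-0.01033922  0.00078794  0.00453899]
 guide -1 251 [ 0.00677772 -0.03826687] [-0.00141785  0.00190734]
 guide 1 266 [0.0058808  0.03678111] [-0.00159675  0.00213514]
 stop 162 [0.14284523 0.14623513 0.15054157] -0.03796944292885902 0.039767320419282846 0.08295231548458004
 floor extent -0.17624230658134835 0.24989160180385653
scene 2266 slopes deg [ 0.32664248 -9.19107917] z0 0.046172494282903445 res [-0.00943142  0.00073944  0.00432095]
 guide -1 291 [ 0.00563795 -0.03499282] [-0.00209219  0.00184091]
 guide 1 275 [0.00520228 0.03984027] [-0.00234743  0.00165496]
 stop 105 [0.14189012 0.14524015 0.14749094] -0.03730288348819798 0.04228475091222961 0.08330203750419363
 floor extent -0.18081975422832405 0.24984314329933563
```

```bash
cat >> h.py <<'E'
OBJ=dict(sq=(.4263,.1448,-5.2),rd=(.4368,.053,5),hx=(.4378,-.0256,5.6),ct=(.4482,-.1146,5.7))
SLOT=dict(sq=-33,rd=-90,hx=-147,ct=-204)
TCPH=.030
def pick(n,up):
    x,y,a=OBJ[n]; a=np.radians(a); c,s=np.cos(a),np.sin(a)
    return tgt((x,y,.036+TCPH+up), np.array([[s,-c,0],[-c,-s,0],[0,0,-1.]]))
a=np.radians(4.86); t=np.radians(9)
O=np.array([.6054,.1076,.026]); X=np.array([np.cos(a),np.sin(a),0]); A=np.array([-np.sin(a),np.cos(a),0]); Z=np.array([0,0,1.])
Y=A*np.cos(t)-Z*np.sin(t); ZL=A*np.sin(t)+Z*np.cos(t)
def place(n,up,dx=0):
    return tgt(O+Y*SLOT[n]/1e3+ZL*(TCPH+up)+X*dx, np.c_[-Y,-X,-ZL])
E
python3 -c "
from h import *
print(pick('sq',.1))"
```

```text
(array([348.4, 314.3,  37.6]), array([ 7.000e-02, -7.000e-02,  7.464e+01]))
```

```bash
python3 -m creep '35 31 4 0 0 7.5 1;70 63 7 0 0 15 1;105 94 11 0 0 22.5 1;140 126 15 0 0 30 1;174 157 19 0 0 37 1'; python3 -c "
from h import *
print(pick('sq',.1))"
```

```text
t: 0.6
eef_pos: [0.3188, 0.3518, 0.1845]
orientation: [0.0, 0.875, -0.484, -0.0]
force: [0.1, -0.2, 0.9]
grip_width: 0.0854
finger_force: 0.0
(array([232.4,  19.2,  18.5]), array([ 2.000e-02, -1.000e-02,  3.737e+01]))
```

```bash
python3 -m creep '46 4 4 0 0 7.5 1;92 8 8 0 0 15 1;138 11 11 0 0 22.5 1;185 15 15 0 0 30 1;232 19 18 0 0 37.4 1'; python3 - <<'E'
from h import *
st=readout.state(); p,d=vision.snapshot("wrist"); cv2.imwrite("pics/w1.png",p)
W=cloud("wrist",d,st); hi=(d>0)&(W[...,2]>.085)&(W[...,2]<.14)
nn,l,s,c=cv2.connectedComponentsWithStats(hi.astype(np.uint8))
for i in range(1,nn):
    if s[i,4]<200: continue
    X=W[l==i]; zt=np.percentile(X[:,2],95); T=X[X[:,2]>zt-.005]
    print(c[i].round(),s[i,4],zt.round(4),cv2.minAreaRect(T[:,:2].astype(np.float32)))
print(pick('sq',.0))
E
```

```text
t: 1.1
eef_pos: [0.4271, 0.1459, 0.1667]
orientation: [0.0, -0.674, 0.739, 0.0]
force: [0.5, 0.9, 0.2]
grip_width: 0.0853
finger_force: 0.0
[283.  88.] 8026 0.1082 ((0.43629661202430725, 0.05226375162601471), (0.05486693233251572, 0.055332861840724945), 59.23297882080078)
[316. 244.] 9167 0.1199 ((0.42573031783103943, 0.1429494470357895), (0.05539578199386597, 0.0561385303735733), 84.79020690917969)
(array([ -4.1,   3. , 100.3]), array([ 0.01, -0.14, -0.71]))
```

View pics/w1.png

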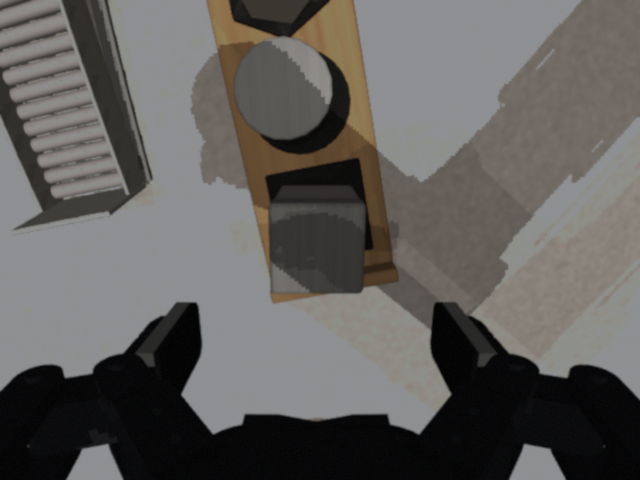

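The wrist view shows the square tin centred between the fingers at (316,244), with the round tin behind it at (283,88). It agrees with the estimate to about 2 mm, so I'll go down and grip.

```bash
python3 -m creep '-3 3 25 0 0 -0.7 1;-3 3 50 0 0 -0.7 1;-3 3 75 0 0 -0.7 1;-3 3 100 0 0 -0.7 1;-3 3 100 0 0 -0.7 1' 40;  python3 -m creep '0 0 0 0 0 0 0;0 0 0 0 0 0 0;0 0 0 0 0 0 0;0 0 0 0 0 0 0;0 0 0 0 0 0 0' 40; python3 -m creep '0 0 0 0 0 0 0;0 0 0 0 0 0 0;0 0 -10 0 0 0 0;0 0 -20 0 0 0 0;0 0 -20 0 0 0 0' 40; python3 -c "
from h import *
print(pick('sq',.14),place('sq',.1))"
```

```text
t: 1.65
eef_pos: [0.4219, 0.1496, 0.0631]
orientation: [-0.003, -0.68, 0.733, 0.001]
force: [0.7, -0.5, 0.2]
grip_width: 0.0858
finger_force: 0.0
t: 2.15
eef_pos: [0.4252, 0.1516, 0.0691]
orientation: [0.002, -0.68, 0.733, -0.0]
force: [0.4, 0.5, 7.0]
grip_width: 0.055
finger_force: 43.2
t: 2.65
eef_pos: [0.4248, 0.1513, 0.0888]
orientation: [0.001, -0.68, 0.733, -0.0]
force: [0.1, 0.1, -1.7]
grip_width: 0.0554
finger_force: 42.7
(array([   6.2,   -2.2, -117.2]), array([-0.11,  0.08,  0.94])) (array([  42.2, -185.4,  -70.4]), array([ 0.6 ,  9.05, -9.11]))
```

```bash
sed -i 's/sq=-33/sq=-27/' h.py; python3 -m creep '0 0 -30 0 0 0 0;0 0 -60 0 0 0 0;0 0 -90 0 0 0 0;0 0 -105 0 0 0 0;0 0 -105 0 0 0 0' ; python3 -c "
from h import *
print(place('sq',.08))"
```

```text
t: 3.15
eef_pos: [0.4248, 0.1515, 0.1937]
orientation: [0.002, -0.68, 0.733, -0.0]
force: [0.1, 0.3, -1.7]
grip_width: 0.055
finger_force: 43.3
(array([  39.8, -184.7,   55.2]), array([ 0.57,  9.1 , -9.11]))
```

```bash
python3 -m creep '6 -30 0 0.1 1.5 -1.5 0;16 -75 5 0.2 4 -4 0;28 -125 15 0.4 6.5 -6.5 0;36 -165 40 0.5 8.2 -8.2 0;40 -185 55 0.6 9.1 -9.1 0';  python3 -m creep '0 0 0 0 0 0 0;0 0 0 0 0 0 0;0 0 0 0 0 0 0;0 0 0 0 0 0 0;0 0 0 0 0 0 0'; python3 -c "
from h import *
print(place('sq',.005))"
```

```text
t: 3.65
eef_pos: [0.606, 0.0959, 0.1306]
orientation: [0.058, 0.734, -0.674, 0.056]
force: [-1.1, 0.4, -2.4]
grip_width: 0.055
finger_force: 43.4
t: 4.15
eef_pos: [0.6056, 0.0978, 0.1383]
orientation: [0.053, 0.734, -0.674, 0.058]
force: [0.2, 0.2, -0.6]
grip_width: 0.055
finger_force: 43.4
(array([-0.3, -0.7, 74.4]), array([ 0.  , -0.05,  0.03]))
```

```bash
python3 -m creep '0 -1 15 0 0 0 0;0 -1 30 0 0 0 0;0 -1 45 0 0 0 0;0 -1 60 0 0 0 0;0 -1 60 0 0 0 0';  python3 -m creep '0 0 3 0 0 0 0;0 0 6 0 0 0 0;0 0 9 0 0 0 0;0 0 12 0 0 0 0;0 0 12 0 0 0 0'; python3 - <<'E'
from h import *
print(place('sq',.005))
p,d=vision.snapshot("scene"); cv2.imwrite("pics/s2.png",cv2.resize(p[180:340,180:460],None,fx=2.8,fy=2.8))
E
```

```text
t: 4.65
eef_pos: [0.6056, 0.0869, 0.0739]
orientation: [0.057, 0.734, -0.674, 0.056]
force: [0.2, -0.2, -2.2]
grip_width: 0.055
finger_force: 43.5
t: 5.15
eef_pos: [0.6073, 0.086, 0.0655]
orientation: [0.055, 0.734, -0.674, 0.058]
force: [0.2, 0.8, -1.9]
grip_width: 0.0555
finger_force: 43.5
(array([-0.6,  0. ,  0.6]), array([ 0.15, -0.12,  0.01]))
```

View pics/s2.png

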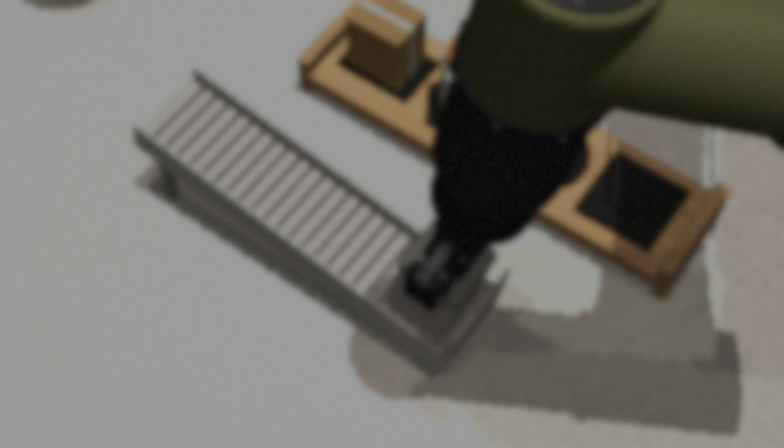

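The scene crop shows the held tin inside the lane next to the stop at about (440,290), with no contact force yet. I'll ease it down.

```bash
python3 -m creep '0 0 1 0 0 0 0;0 0 2 0 0 0 0;0 0 2 0 0 0 0;0 0 3 0 0 0 0;0 0 3 0 0 0 0'
```

```text
t: 5.7
eef_pos: [0.6076, 0.0856, 0.0633]
orientation: [0.054, 0.734, -0.674, 0.058]
force: [-0.2, -0.3, -0.3]
grip_width: 0.0547
finger_force: 43.6
```

```bash
python3 -m creep '0 0 0 0 0 0 0.8;0 0 0 0 0 0 0.9;0 0 0 0 0 0 1;0 0 0 0 0 0 1;0 0 0 0 0 0 1'; python3 -m creep '0 0 -20 0 0 0 1;0 0 -45 0 0 0 1;0 0 -80 0 0 0 1;0 0 -115 0 0 0 1;0 0 -120 0 0 0 1'; python3 -c "
from h import *
print(pick('rd',.1))"
```

```text
t: 6.2
eef_pos: [0.6075, 0.0855, 0.063]
orientation: [0.055, 0.734, -0.674, 0.058]
force: [0.1, 0.2, 0.2]
grip_width: 0.0855
finger_force: 0.0
t: 6.7
eef_pos: [0.608, 0.1053, 0.1872]
orientation: [0.051, 0.734, -0.674, 0.06]
force: [0.6, 0.6, 0.7]
grip_width: 0.0852
finger_force: 0.0
(array([ 33.9, 175.2,  25.8]), array([-0.32, -9.01, -0.14]))
```

```bash
python3 -m creep '7 35 3 0 -2 0 1;14 75 8 0 -4 0 1;22 115 14 -0.1 -6 0 1;30 150 20 -0.2 -8 0 1;34 175 26 -0.3 -9 -0.1 1'; python3 -m creep '0 0 0 0 0 0 1;0 0 0 0 0 0 1;0 0 0 0 0 0 1;0 0 0 0 0 0 1;0 0 0 0 0 0 1'; cat >> h.py <<'E'
def look(name,zr=(.085,.15)):
    st=readout.state(); p,d=vision.snapshot(name); cv2.imwrite(f"pics/{name}_{st['t']:.2f}.png",p)
    W=cloud(name,d,st); hi=(d>0)&(W[...,2]>zr[0])&(W[...,2]<zr[1])&(W[...,0]>.38)&(W[...,0]<.7)&(abs(W[...,1])<.25)
    nn,l,s,c=cv2.connectedComponentsWithStats(hi.astype(np.uint8))
    for i in range(1,nn):
        if s[i,4]<200: continue
        X=W[l==i]; zt=np.percentile(X[:,2],95); T=X[X[:,2]>zt-.005]; r=cv2.minAreaRect(T[:,:2].astype(np.float32))
        print(c[i].round(),s[i,4],zt.round(4),*[np.round(q,4) for q in r],"lane",((np.r_[r[0],zt]-O)@np.c_[X_,Y,ZL]).round(4))
X_=X
E
python3 - <<'E'
from h import *
look("wrist"); look("top"); print(readout.state()["eef_pos"],pick('rd',0))
E
```

```text
t: 7.2
eef_pos: [0.4335, 0.0514, 0.1618]
orientation: [0.002, 0.737, -0.676, -0.002]
force: [0.4, -0.7, 1.4]
grip_width: 0.085
finger_force: 0.0
t: 7.7
eef_pos: [0.4352, 0.0523, 0.1611]
orientation: [0.004, 0.737, -0.676, -0.002]
force: [-0.2, 0.3, 0.2]
grip_width: 0.0857
finger_force: 0.0
[315.   2.] 405 0.0932 [ 0.4456 -0.088 ] [0.0432 0.0013] 5.9684 lane [-0.1758 -0.1896  0.038 ]
[320. 113.] 6806 0.1141 [ 0.438  -0.0269] [0.0463 0.0462] 4.4638 lane [-0.1782 -0.1321  0.0682]
[311. 247.] 6596 0.1079 [0.4365 0.052 ] [0.0549 0.0545] 3.2748 lane [-0.173  -0.0534  0.0745]
[ 50. 284.] 8759 0.1156 [0.6053 0.0882] [0.0494 0.0541] 88.817 lane [-0.0018 -0.0331  0.0854]
[377. 281.] 604 0.1032 [ 0.4473 -0.1135] [0.0424 0.0567] 6.6589 lane [-0.1763 -0.2165  0.0439]
[335. 291.] 538 0.1166 [ 0.4365 -0.0243] [0.0439 0.046 ] 82.6547 lane [-0.1794 -0.1298  0.0711]
[0.4351028  0.05227066 0.16119652] (array([-0.8, -2.6, 95.2]), array([ 0.48, -0.15, -0.07]))
```

```bash
python3 -m creep '-1 -2 25 0.5 0 0 1;-1 -2 50 0.5 0 0 1;-1 -2 75 0.5 0 0 1;-1 -2 95 0.5 0 0 1;-1 -2 95 0.5 0 0 1' 40;  python3 -m creep '0 0 0 0 0 0 1;0 0 0 0 0 0 0;0 0 0 0 0 0 0;0 0 0 0 0 0 0;0 0 0 0 0 0 0' 40; python3 -m creep '0 0 0 0 0 0 0;0 0 0 0 0 0 0;0 0 -10 0 0 0 0;0 0 -40 0 0 0 0;0 0 -70 0 0 0 0' 40; python3 -m creep '0 0 -20 0 0 0 0;0 0 -40 0 0 0 0;0 0 -55 0 0 0 0;0 0 -55 0 0 0 0;0 0 -55 0 0 0 0'; python3 -c "
from h import *
print(place('rd',.08))"
```

```text
t: 8.3
eef_pos: [0.4344, 0.0525, 0.0634]
orientation: [0.003, 0.737, -0.676, -0.0]
force: [0.5, 0.1, -0.7]
grip_width: 0.0856
finger_force: 0.0
t: 8.8
eef_pos: [0.437, 0.0533, 0.0682]
orientation: [-0.001, 0.737, -0.676, 0.002]
force: [-0.9, 0.2, 6.0]
grip_width: 0.0541
finger_force: 41.6
t: 9.3
eef_pos: [0.4353, 0.0529, 0.1369]
orientation: [0.001, 0.737, -0.676, 0.001]
force: [1.0, 0.9, -1.9]
grip_width: 0.0541
finger_force: 43.0
t: 9.8
eef_pos: [0.4357, 0.0535, 0.1907]
orientation: [0.001, 0.737, -0.676, 0.001]
force: [0.1, 0.1, -2.8]
grip_width: 0.0538
finger_force: 43.0
(array([  32.3, -173.7,   42.1]), array([-0.01,  8.9 ,  0.07]))
```

```bash
python3 -m creep '6 -30 0 0 1.5 0 0;14 -72 4 0 4 0 0;22 -115 12 0 6.5 0 0;29 -155 30 0 8.2 0 0;32 -174 42 0 8.9 0 0';  python3 -m creep '0 0 0 0 0 0 0;0 0 0 0 0 0 0;0 0 0 0 0 0 0;0 0 0 0 0 0 0;0 0 0 0 0 0 0'; python3 -c "
from h import *
print(place('rd',.005))"
```

```text
t: 10.3
eef_pos: [0.6128, 0.0359, 0.1446]
orientation: [0.056, 0.735, -0.674, 0.057]
force: [-0.8, -0.3, -2.7]
grip_width: 0.0538
finger_force: 43.3
t: 10.8
eef_pos: [0.612, 0.0365, 0.151]
orientation: [0.052, 0.735, -0.674, 0.059]
force: [-0.2, -0.5, -2.3]
grip_width: 0.054
finger_force: 43.3
(array([-0.1,  0.8, 77.3]), array([-0.18,  0.03,  0.06]))
```

```bash
python3 -m creep '0 1 15 0 0 0 0;0 1 30 0 0 0 0;0 1 45 0 0 0 0;0 1 60 0 0 0 0;0 1 68 0 0 0 0';  python3 -m creep '0 0 3 0 0 0 0;0 0 5 0 0 0 0;0 0 7 0 0 0 0;0 0 8 0 0 0 0;0 0 8 0 0 0 0'; python3 - <<'E'
from h import *
print(place('rd',.003))
E
```

```text
t: 11.3
eef_pos: [0.6111, 0.025, 0.0797]
orientation: [0.054, 0.734, -0.674, 0.057]
force: [1.3, 0.1, -2.4]
grip_width: 0.054
finger_force: 43.5
t: 11.8
eef_pos: [0.6124, 0.0245, 0.075]
orientation: [0.052, 0.735, -0.674, 0.058]
force: [-0.4, 0.3, -2.3]
grip_width: 0.0542
finger_force: 43.5
(array([-0.1, -0.1,  2.4]), array([-0.11, -0.01,  0.06]))
```

```bash
python3 -m creep '0 0 1 0 0 0 0;0 0 2 0 0 0 0;0 0 3 0 0 0 0;0 0 3 0 0 0 0;0 0 3 0 0 0 0'
```

```text
t: 12.3
eef_pos: [0.6125, 0.0239, 0.0723]
orientation: [0.052, 0.735, -0.674, 0.059]
force: [-2.2, 0.7, 0.8]
grip_width: 0.0537
finger_force: 43.6
```

```bash
python3 -m creep '0 0 0 0 0 0 0.8;0 0 0 0 0 0 0.9;0 0 0 0 0 0 1;0 0 0 0 0 0 1;0 0 0 0 0 0 1'; python3 -m creep '0 0 -20 0 0 0 1;0 0 -45 0 0 0 1;0 0 -80 0 0 0 1;0 0 -115 0 0 0 1;0 0 -115 0 0 0 1'; python3 -c "
from h import *
print(pick('hx',.1))"
```

```text
t: 12.8
eef_pos: [0.6123, 0.0239, 0.0717]
orientation: [0.053, 0.735, -0.674, 0.058]
force: [0.1, 0.6, 0.7]
grip_width: 0.0856
finger_force: 0.0
t: 13.3
eef_pos: [0.6129, 0.0424, 0.1919]
orientation: [0.049, 0.735, -0.674, 0.061]
force: [0.2, 0.3, 0.4]
grip_width: 0.0853
finger_force: 0.0
(array([ 48.3, 180.6,  31.8]), array([-0.56, -8.95, -0.68]))
```

```bash
python3 -m creep '9 35 3 0 -2 0 1;19 75 8 0 -4 -0.2 1;30 115 14 -0.2 -6 -0.4 1;42 155 22 -0.4 -8 -0.6 1;48 181 28 -0.5 -8.9 -0.7 1'; python3 -m creep '0 0 0 0 0 0 1;0 0 0 0 0 0 1;0 0 0 0 0 0 1;0 0 0 0 0 0 1;0 0 0 0 0 0 1'
python3 - <<'E'
from h import *
look("wrist",(.08,.18)); look("top",(.08,.18)); print(readout.state()["eef_pos"],pick('hx',0))
E
cp pics/wrist_14.30.png pics/x.png 2>/dev/null || cp $(ls -t pics/wrist_*|head -1) pics/x.png
```

```text
t: 13.8
eef_pos: [0.433, -0.0263, 0.165]
orientation: [0.003, 0.741, -0.672, -0.002]
force: [-0.1, 0.1, 0.9]
grip_width: 0.0853
finger_force: 0.0
t: 14.3
eef_pos: [0.435, -0.0251, 0.1646]
orientation: [0.004, 0.741, -0.672, -0.002]
force: [0.2, 1.0, -0.6]
grip_width: 0.0856
finger_force: 0.0
[79. 26.] 365 0.0853 [ 0.5893 -0.141 ] [0.0045 0.0378] 3.9554 lane [-0.0371 -0.2526  0.02  ]
[306.  90.] 7846 0.1002 [ 0.4483 -0.1161] [0.0445 0.056 ] 5.7004 lane [-0.1755 -0.2186  0.0405]
[308. 241.] 5745 0.1139 [ 0.4382 -0.0273] [0.0458 0.0456] 4.9705 lane [-0.178  -0.1325  0.068 ]
[ 53. 319.] 9246 0.1148 [0.6106 0.0464] [0.0572 0.073 ] 5.5781 lane [-0.     -0.0745  0.0781]
[274. 214.] 986 0.1176 [0.609  0.0724] [0.0537 0.1   ] 9.2446 lane [ 0.0006 -0.0492  0.0849]
[379. 281.] 553 0.1032 [ 0.4472 -0.1136] [0.0419 0.0562] 6.3083 lane [-0.1764 -0.2165  0.0439]
[ 0.43495088 -0.02515509  0.1647021 ] (array([ 0.5, -3.7, 98.7]), array([ 0.54, -0.13,  0.  ]))
```

View pics/x.png

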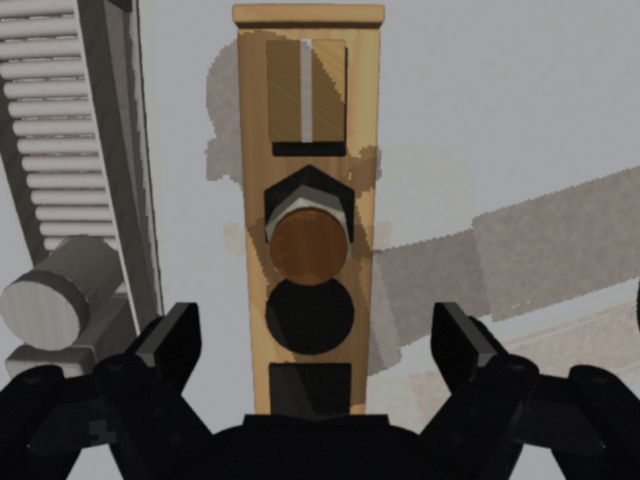

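The wrist view shows the jar centred at (308,241), with its corner pointing along the row. The round tin at (45,310) stands behind the square tin in the lane, and the carton is at (306,90).

```bash
python3 -m creep '1 -3 25 0.5 0 0 1;1 -3 50 0.5 0 0 1;1 -3 75 0.5 0 0 1;1 -3 98 0.5 0 0 1;1 -3 98 0.5 0 0 1' 45;  python3 -m creep '0 0 0 0 0 0 1;0 0 0 0 0 0 0;0 0 0 0 0 0 0;0 0 0 0 0 0 0;0 0 0 0 0 0 0' 45; python3 -m creep '0 0 0 0 0 0 0;0 0 0 0 0 0 0;0 0 -10 0 0 0 0;0 0 -40 0 0 0 0;0 0 -70 0 0 0 0' 45; python3 -m creep '0 0 -20 0 0 0 0;0 0 -40 0 0 0 0;0 0 -55 0 0 0 0;0 0 -55 0 0 0 0;0 0 -55 0 0 0 0'; python3 -c "
from h import *
print(place('hx',.08))"
```

```text
t: 14.9
eef_pos: [0.435, -0.0266, 0.0636]
orientation: [0.003, 0.741, -0.672, -0.001]
force: [0.3, -0.9, 0.3]
grip_width: 0.0855
finger_force: 0.0
t: 15.4
eef_pos: [0.438, -0.0262, 0.0689]
orientation: [-0.001, 0.741, -0.672, 0.002]
force: [-1.5, 0.3, 6.3]
grip_width: 0.0521
finger_force: 46.2
t: 15.9
eef_pos: [0.4362, -0.0263, 0.1373]
orientation: [0.001, 0.741, -0.672, 0.0]
force: [1.0, 0.5, -2.2]
grip_width: 0.0517
finger_force: 48.1
t: 16.4
eef_pos: [0.4367, -0.0259, 0.1912]
orientation: [0.001, 0.741, -0.672, 0.0]
force: [-0.1, 0.5, -3.1]
grip_width: 0.0522
finger_force: 48.1
(array([  11.5, -179.3,   33.4]), array([-0.01,  8.92,  0.73]))
```

```bash
python3 -m creep '2 -30 0 0 1.5 0 0;5 -72 4 0 4 0.2 0;8 -118 10 0 6.5 0.5 0;10 -158 24 0 8.2 0.6 0;12 -179 33 0 8.9 0.7 0';  python3 -m creep '0 0 0 0 0 0 0;0 0 0 0 0 0 0;0 0 0 0 0 0 0;0 0 0 0 0 0 0;0 0 0 0 0 0 0'; python3 -c "
from h import *
print(place('hx',.005))"
```

```text
t: 16.9
eef_pos: [0.6171, -0.0201, 0.1541]
orientation: [0.055, 0.735, -0.674, 0.057]
force: [-0.9, 0.6, -1.9]
grip_width: 0.0521
finger_force: 48.4
t: 17.4
eef_pos: [0.6161, -0.0207, 0.1601]
orientation: [0.052, 0.734, -0.674, 0.059]
force: [-0.1, 0.0, -1.8]
grip_width: 0.0524
finger_force: 48.6
(array([-1.1,  0. , 77.3]), array([-0.17,  0.03,  0.  ]))
```

```bash
python3 -m creep '0 0 15 0 0 0 0;0 0 30 0 0 0 0;0 0 45 0 0 0 0;0 0 60 0 0 0 0;0 0 69 0 0 0 0';  python3 -m creep '0 0 3 0 0 0 0;0 0 5 0 0 0 0;0 0 7 0 0 0 0;0 0 8 0 0 0 0;0 0 8 0 0 0 0';python3 -m creep '0 0 1 0 0 0 0;0 0 2 0 0 0 0;0 0 2 0 0 0 0;0 0 2 0 0 0 0;0 0 2 0 0 0 0'; python3 - <<'E'
from h import *
print(place('hx',.003))
E
```

```text
t: 17.9
eef_pos: [0.6163, -0.0319, 0.0881]
orientation: [0.054, 0.734, -0.674, 0.057]
force: [0.1, -0.1, -3.8]
grip_width: 0.0519
finger_force: 48.5
t: 18.4
eef_pos: [0.6176, -0.0326, 0.0833]
orientation: [0.052, 0.734, -0.674, 0.058]
force: [-0.0, 0.3, -2.5]
grip_width: 0.0521
finger_force: 48.5
t: 18.9
eef_pos: [0.6179, -0.0329, 0.082]
orientation: [0.052, 0.734, -0.674, 0.059]
force: [-0.7, 0.8, 3.3]
grip_width: 0.0513
finger_force: 49.1
(array([-1.1,  0.6,  0.2]), array([-0.15, -0.02,  0.02]))
```

Contact made (+3 N); releasing and retreating.

```bash
python3 -m creep '0 0 0 0 0 0 0.8;0 0 0 0 0 0 0.9;0 0 0 0 0 0 1;0 0 0 0 0 0 1;0 0 0 0 0 0 1'; python3 -m creep '0 0 -20 0 0 0 1;0 0 -45 0 0 0 1;0 0 -80 0 0 0 1;0 0 -115 0 0 0 1;0 0 -115 0 0 0 1'; python3 -c "
from h import *
print(pick('ct',.1))"
```

```text
t: 19.4
eef_pos: [0.6174, -0.033, 0.0809]
orientation: [0.053, 0.734, -0.674, 0.058]
force: [0.4, -0.4, -0.4]
grip_width: 0.0854
finger_force: 0.0
t: 19.9
eef_pos: [0.618, -0.0146, 0.2011]
orientation: [0.049, 0.734, -0.674, 0.061]
force: [0.5, -0.1, 1.0]
grip_width: 0.0854
finger_force: 0.0
(array([ 78.8, 178.1,  46.1]), array([-0.55, -9.  , -0.82]))
```

```bash
python3 -m creep '14 33 5 0 -2 0 1;32 73 14 0 -4 -0.2 1;50 113 25 -0.2 -6 -0.4 1;68 153 36 -0.4 -8 -0.6 1;79 178 42 -0.5 -9 -0.8 1'; python3 -m creep '0 0 0 0 0 0 1;0 0 0 0 0 0 1;0 0 0 0 0 0 1;0 0 0 0 0 0 1;0 0 0 0 0 0 1'
python3 - <<'E'
from h import *
look("wrist",(.08,.18)); look("top",(.08,.18)); print(readout.state()["eef_pos"],pick('ct',0))
E
cp $(ls -t pics/wrist_*|head -1) pics/x2.png; python3 -c "
import cv2,glob,os
p=cv2.imread(sorted(glob.glob('pics/top_*'),key=os.path.getmtime)[-1]); cv2.imwrite('pics/x3.png',cv2.resize(p[160:350,210:430],None,fx=3,fy=3))"
```

```text
t: 20.4
eef_pos: [0.4436, -0.1156, 0.1649]
orientation: [0.002, 0.741, -0.672, -0.003]
force: [-0.2, -0.6, 0.3]
grip_width: 0.0855
finger_force: 0.0
t: 20.9
eef_pos: [0.4461, -0.114, 0.1649]
orientation: [0.004, 0.741, -0.671, -0.003]
force: [-0.3, -0.9, -0.2]
grip_width: 0.0853
finger_force: 0.0
[ 91. 122.] 1194 0.0915 [ 0.5927 -0.1827] [0.0047 0.048 ] 5.1713 lane [-0.0373 -0.2949  0.0196]
[310. 238.] 6290 0.1 [ 0.4482 -0.1158] [0.0441 0.0562] 5.9101 lane [-0.1755 -0.2183  0.0404]
[ 60. 341.] 5192 0.1262 [ 0.6178 -0.027 ] [0.0474 0.0267] 10.0027 lane [ 0.0009 -0.1491  0.0778]
[ 95. 465.] 1340 0.1157 [0.5973 0.0735] [0.0367 0.0181] 6.4418 lane [-0.0109 -0.0469  0.0834]
[319. 200.] 213 0.1289 [ 0.6253 -0.0142] [0.0244 0.0409] 9.7727 lane [ 0.0096 -0.1377  0.0824]
[276. 209.] 618 0.1179 [0.6185 0.0677] [0.0331 0.106 ] 5.7009 lane [ 0.0096 -0.0548  0.0844]
[373. 283.] 345 0.1033 [ 0.4441 -0.1039] [0.0375 0.037 ] 5.24 lane [-0.1786 -0.2067  0.0455]
[ 0.44593935 -0.11416187  0.16504956] (array([ 0.6, -3.1, 99. ]), array([ 0.53, -0.02, -0.01]))
```

View pics/x2.png

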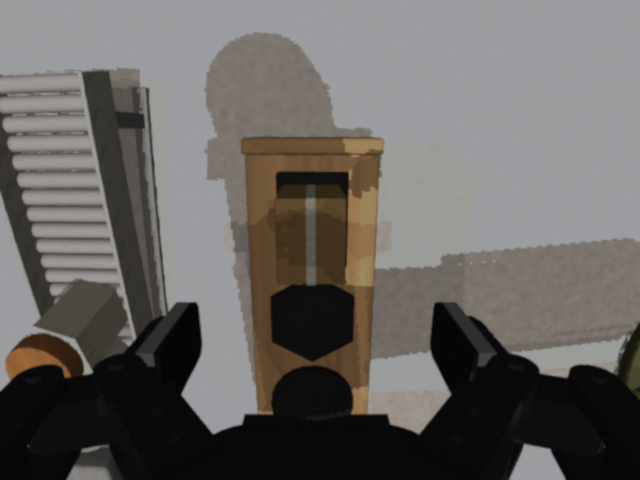

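View pics/x3.png

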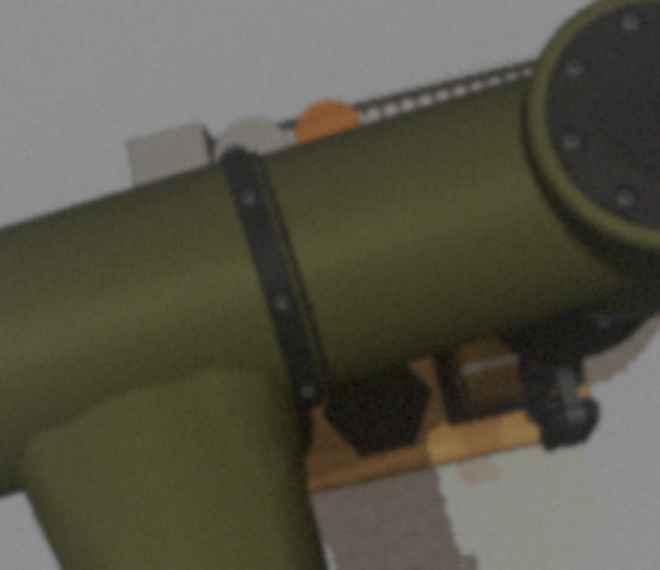

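The wrist view shows the carton centred between the fingers at (310,238). The jar stands upright in the lane at (60,340), and the top crop shows the square tin, round tin and jar in order.

```bash
python3 -m creep '1 -2.5 25 0.5 0 0 1;1 -2.5 50 0.5 0 0 1;1 -2.5 75 0.5 0 0 1;1 -2.5 100 0.5 0 0 1;1 -2.5 100 0.5 0 0 1' 35;  python3 -m creep '0 0 0 0 0 0 1;0 0 0 0 0 0 0;0 0 0 0 0 0 0;0 0 0 0 0 0 0;0 0 0 0 0 0 0' 35; python3 -m creep '0 0 0 0 0 0 0;0 0 0 0 0 0 0;0 0 -10 0 0 0 0;0 0 -40 0 0 0 0;0 0 -70 0 0 0 0' 35; python3 -m creep '0 0 -20 0 0 0 0;0 0 -40 0 0 0 0;0 0 -55 0 0 0 0;0 0 -55 0 0 0 0;0 0 -55 0 0 0 0'; python3 -c "
from h import *
print(place('ct',.08))"
```

```text
t: 21.5
eef_pos: [0.4452, -0.1151, 0.0616]
orientation: [0.002, 0.741, -0.671, -0.002]
force: [-0.1, 0.3, -0.9]
grip_width: 0.0853
finger_force: 0.0
t: 22.0
eef_pos: [0.4482, -0.1154, 0.0666]
orientation: [-0.001, 0.741, -0.671, 0.001]
force: [-0.5, 0.7, 4.7]
grip_width: 0.043
finger_force: 35.4
t: 22.5
eef_pos: [0.4465, -0.1154, 0.1355]
orientation: [0.001, 0.741, -0.671, -0.001]
force: [1.2, 0.7, -1.1]
grip_width: 0.0428
finger_force: 36.0
t: 23.0
eef_pos: [0.4472, -0.1151, 0.1894]
orientation: [0.0, 0.741, -0.671, -0.0]
force: [-1.0, 0.5, -0.8]
grip_width: 0.0423
finger_force: 36.0
(array([ -21.8, -176.9,   22.8]), array([-0.02,  9.03,  0.79]))
```

```bash
python3 -m creep '-3 -30 0 0 1.5 0 0;-9 -72 3 0 4 0.2 0;-14 -118 8 0 6.5 0.5 0;-19 -158 17 0 8.2 0.6 0;-22 -177 23 0 9 0.8 0';  python3 -m creep '0 0 0 0 0 0 0;0 0 0 0 0 0 0;0 0 0 0 0 0 0;0 0 0 0 0 0 0;0 0 0 0 0 0 0'; python3 - <<'E'
from h import *
print(place('ct',.005))
look("wrist",(.08,.18))
E
cp $(ls -t pics/wrist_*|head -1) pics/x4.png
```

```text
t: 23.5
eef_pos: [0.6223, -0.0748, 0.1627]
orientation: [0.055, 0.735, -0.674, 0.057]
force: [-0.7, 0.2, -1.3]
grip_width: 0.0428
finger_force: 36.2
t: 24.0
eef_pos: [0.6211, -0.0763, 0.1682]
orientation: [0.052, 0.734, -0.675, 0.059]
force: [-0.6, -0.2, -2.0]
grip_width: 0.0427
finger_force: 36.2
(array([-0.6,  0.3, 76.6]), array([-0.15,  0.01, -0.06]))
[257. 118.] 738 0.0919 [ 0.6678 -0.1775] [0.0033 0.0442] 5.5195 lane [ 0.0381 -0.2961  0.0198]
[371. 119.] 724 0.092 [ 0.5935 -0.185 ] [0.0032 0.0417] 4.8811 lane [-0.0367 -0.2973  0.0198]
[314. 222.] 1628 0.1787 [ 0.6231 -0.1034] [0.0432 0.0016] 5.2637 lane [-2.000e-04 -2.331e-01  1.177e-01]
[316. 398.] 2798 0.1226 [ 0.6148 -0.0014] [0.0419 0.0157] 4.9772 lane [ 0.0002 -0.1232  0.0783]
```

View pics/x4.png

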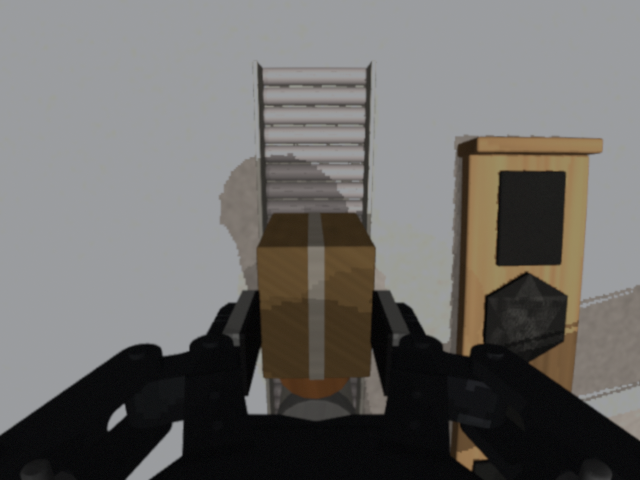

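The carton is centred over the lane at (316,300), with the jar's lid just below it at (314,385). I'll lower it.

```bash
python3 -m creep '0 0 15 0 0 0 0;0 0 30 0 0 0 0;0 0 45 0 0 0 0;0 0 60 0 0 0 0;0 0 69 0 0 0 0';  python3 -m creep '0 0 3 0 0 0 0;0 0 5 0 0 0 0;0 0 7 0 0 0 0;0 0 8 0 0 0 0;0 0 8 0 0 0 0';python3 -m creep '0 0 1 0 0 0 0;0 0 2 0 0 0 0;0 0 2 0 0 0 0;0 0 2 0 0 0 0;0 0 2 0 0 0 0'
```

```text
t: 24.55
eef_pos: [0.6214, -0.0872, 0.0964]
orientation: [0.054, 0.734, -0.675, 0.057]
force: [-0.5, -0.3, -0.5]
grip_width: 0.0425
finger_force: 36.2
t: 25.05
eef_pos: [0.6226, -0.0879, 0.0915]
orientation: [0.052, 0.734, -0.674, 0.058]
force: [-0.3, -0.3, -1.0]
grip_width: 0.0427
finger_force: 36.2
t: 25.55
eef_pos: [0.6226, -0.0884, 0.0893]
orientation: [0.053, 0.734, -0.675, 0.058]
force: [-0.2, 0.2, 0.0]
grip_width: 0.0423
finger_force: 36.2
```

```bash
python3 -m creep '0 0 1 0 0 0 0;0 0 1 0 0 0 0;0 0 1 0 0 0 0.8;0 0 1 0 0 0 1;0 0 1 0 0 0 1'; python3 -m creep '0 0 0 0 0 0 1;0 0 -10 0 0 0 1;0 0 -45 0 0 0 1;0 0 -85 0 0 0 1;0 0 -115 0 0 0 1'; python3 -m creep '30 40 -10 0 0 0 1;60 80 -20 0 0 0 1;90 120 -20 0 0 0 1;120 160 -20 0 0 0 1;150 200 -20 0 0 0 1'; python3 -m creep '0 40 0 0 0 0 1;0 60 0 0 0 0 1;0 60 0 0 0 0 1;0 60 0 0 0 0 1;0 60 0 0 0 0 1'; python3 - <<'E'
from h import *
look("top",(.06,.18)); look("scene",(.06,.18))
E
python3 -c "
import cv2,glob,os
p=cv2.imread(sorted(glob.glob('pics/scene_*'),key=os.path.getmtime)[-1]); cv2.imwrite('pics/x5.png',cv2.resize(p[170:340,200:400],None,fx=3.5,fy=3.5))"
```

```text
t: 26.05
eef_pos: [0.6226, -0.0885, 0.0884]
orientation: [0.053, 0.734, -0.674, 0.058]
force: [0.4, -0.5, 0.4]
grip_width: 0.0831
finger_force: 0.0
t: 26.55
eef_pos: [0.6213, -0.0705, 0.2057]
orientation: [0.052, 0.734, -0.675, 0.059]
force: [0.5, 0.3, 0.9]
grip_width: 0.0853
finger_force: 0.0
t: 27.05
eef_pos: [0.4336, -0.2316, 0.246]
orientation: [0.052, 0.734, -0.674, 0.059]
force: [0.6, -0.5, -0.6]
grip_width: 0.0855
finger_force: 0.0
t: 27.55
eef_pos: [0.3759, -0.2356, 0.2447]
orientation: [0.053, 0.734, -0.674, 0.058]
force: [0.2, 0.1, 0.0]
grip_width: 0.0858
finger_force: 0.0
[332. 208.] 4638 0.1251 [ 0.6153 -0.0107] [0.0473 0.1791] 3.8779 lane [-0.0002 -0.1327  0.0793]
[295. 253.] 4278 0.1254 [ 0.617  -0.0132] [0.0478 0.181 ] 5.7463 lane [ 0.0013 -0.1354  0.0792]
```

View pics/x5.png

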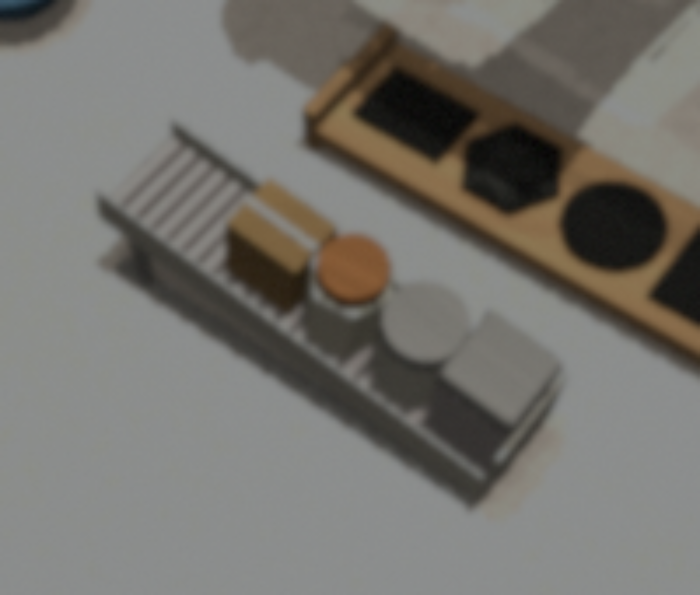

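All four stand upright and closed up in order in the crop: square tin (500,365) at the stop, round tin (425,320), jar (352,270), carton (280,240). Next, a numeric check of their centres and then hand in.

```bash
python3 - <<'E'
from h import *
for n in("top","scene"):
    d=vision.snapshot(n)[1]; W=cloud(n,d)[d>0]; L=(W-O)@np.c_[X,Y,ZL]
    for k,(nm,h) in enumerate((("sq",.084),("rd",.072),("hx",.078),("ct",.064))):
        m=(abs(L[:,2]-h)<.005)&(abs(L[:,0])<.034)&(abs(L[:,1]+.028+.056*k)<.034); T=L[m]
        f=np.linalg.lstsq(np.c_[T[:,:2],np.ones(len(T))],T[:,2],rcond=None)[0]
        print(n,nm,m.sum(),"x,y",np.percentile(T[:,:2],[3,97],axis=0).mean(0).round(4),"z",np.median(T[:,2]).round(4),"tilt",f[:2].round(3))
E
```

```text
top sq 684 x,y [-0.0021 -0.0244] z 0.0848 tilt [ 0.011 -0.003]
top rd 553 x,y [-0.0027 -0.0783] z 0.0729 tilt [0.001 0.001]
top hx 386 x,y [-0.0014 -0.1359] z 0.0787 tilt [ 0.02  -0.005]
top ct 557 x,y [-0.0012 -0.1922] z 0.0649 tilt [0.005 0.005]
scene sq 638 x,y [ 0.0021 -0.0266] z 0.0849 tilt [-0.016 -0.008]
scene rd 474 x,y [ 0.0009 -0.0832] z 0.073 tilt [-0.015 -0.003]
scene hx 338 x,y [ 0.002  -0.1373] z 0.0788 tilt [-0.008 -0.034]
scene ct 466 x,y [ 0.0019 -0.1944] z 0.065 tilt [-0.021 -0.013]
```

All four are within tolerance, so I'm handing in.

```bash
python3 -c "
from station import env
print(env.hand_in())"
```

```text
the job is handed in; nothing more can be done
None
```

All four caddies now stand upright and closed up in the lane in rack order (square tin at the stop, then round tin, jar, carton), each measured within about 6 mm of its target; the job is handed in at about 28 s, with no verdict returned.

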